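# Hold the alignment mirror at dead centre

### The job

Open the lid of the grey optics chamber by its orange lug until it rests fully open on its stop. Then take the yellow tab of the mirror flap inside, swing the flap up to its upright balance point, where it would fall to either side if let go, and keep it pinched there, still, so that a colleague can line up the beam: finish while holding it, and do not let it swing over to the far side. Leave the flask, timer and vial on the bench undisturbed.

Things in the scene. Friction and masses are not known exactly. Their poses are not given: they have to be found in the camera images.
- optics_box: Grey open-topped chamber fixed to the worktop, 200 (x) x 170 (y) x 85 (z) mm, walls and floor 5 mm; origin at the centre of its underside, z up. Lid hinged along its +x rim (roughly to the robot's left), orange lug on its -x side; both hinge axes run along its y. Inside, 35 mm high bearing blocks at x = 15, y = +-64 mm. A 32 mm port collar on each x wall projects 13 mm, axis 55 mm up.
- chamber_lid (a joint): Angle of the flat lid (200 x 170 x 7 mm, about 0.3 kg): 0 shut and level, growing as the lug rises, 1.85 rad resting on its stop, leaning 16 degrees beyond vertical. Nearly frictionless: let go before vertical it falls shut; past vertical it falls gently onto the stop.
- lid_hinge (a point): Fixed point on the lid's hinge axis, middle of its length: x = +104, z = +89 mm in the chamber's frame.
- lug_grip (a point): Grip point in the orange lug, 230 mm from the hinge axis. The lug is 24 mm wide along the chamber's y and 8 mm thick and sticks out 39 mm from the lid's front edge; this point is 26 mm beyond that edge. It can be pinched across its 24 mm width with the fingers pointing down and turns between the pads as the lid swings.
- mirror_flap (a joint): Angle of the mirror flap from upright: 0 upright (the balance point), -1.1 rad leaning to the chamber's -x side on its near stop (where it starts), +1.1 rad on the far stop. Nearly frictionless and without springs: about 0.115 kg, it falls to the nearer side when let go.
- flap_axle (a point): Fixed point on the flap's axle, middle of its length: x = +15, z = +25 mm in the chamber's frame.
- tab_grip (a point): Grip point in the yellow tab, 82 mm from the axle; its z points away from the axle. The tab on the flap's free edge is 24 mm wide along the chamber's y, 7 mm thick, reaches 55 to 97 mm from the axle; pinch it across its width, fingers pointing down: it turns between the pads as the flap swings. The black flap below, a round mirror on each face, is 90 mm wide, 6 mm thick.
- flask: Bystander: loose conical glass flask, 60 mm wide, 82 mm high, origin at the centre of its underside.
- timer: Bystander: loose white countdown timer, 61 x 63 x 18 mm, origin at the centre of its underside.
- vial: Bystander: loose sample vial with a green cap, 25 mm wide, 52 mm high, origin at the centre of its underside.

How it is judged:
By the outcome, as a careful person would: the job done as asked, in the order asked, and still so for the second after the job is handed in, while the arm keeps its last pose, push and grip.
It also fails if it takes over 59 s, if anything falls off the work surface, if the arm or the gripper's body presses on something with over 40 N, if the wrist force passes 120 N, or if a joint passes its speed limit or range.

### The arm

A 6-joint arm with a two-finger parallel gripper is mounted at the origin on a cart in front of the work surface, level with it; the furniture and walls round the work are solid. World frame = base frame: x ahead of the robot, y to its left, z up, the work surface at z = 0. Lengths are in m, angles in degrees, forces in N, time in s.
With the tool pointing down it reaches from about 0.35 to 0.875 m from the base axis. Payload 4.2 kg.
Tool frame: the origin (TCP) lies midway between the tips of the shut fingers; the grasp point (between the pads) lies 19 mm behind it; z points along the fingers, y is the direction in which the jaws open and shut (so a half turn about z gives the same grasp; the last joint's range is limited). The gripper opens to 87 mm and grips with 3 to 60 N. Pads are 19 mm wide; open, the fingers measure 117 mm over their backs; the gripper's body (75 mm by 190 mm) begins 51 mm behind the grasp point.
Start: joints at [-61.158, 22.042, 0.453, 0, -68.411, -14.817], TCP at [0.151, -0.606, 0.223] pointing down, gripper open.
Joint ranges: [-179.83, 179.83], [-69.29, 118.12], [-61.27, 80.66], [-181.25, 117.63], [-171.15, -9.14], [-177.46, 177.46]. Speed limits (degrees/s): [159.86, 159.86, 180, 180, 180, 180].

### API

Orientations are given as a 3x3 rotation matrix whose columns are the frame's x, y, z axes.
In Python, from station import r gives the robot as it stands.
- The arm moves only by the tool carry_out, never from a script. Its argument "steps" is a list of rows, each a list of 2 entries, a list of its own where there are three numbers: the shift along the tool's x, y, z in cm, then the turn about the tool's z in degrees. In form: [[[x, y, z], twist], ...]. A call has 1 to 20 rows; each row is the pose to reach, as a shift and turn from the pose measured when the call began, along the tool's axes at that moment; what a row does not reach only later rows make up. A row lasts 1/10 s, in which the tool goes at most 50 mm and 8.59 degrees, less where a joint would pass 70% of its speed; a pose out of reach is approached as far as the arm can. A call with a gripper value outside its range is refused whole. "gripper" is the gripper's target within -1 to 1 (fully open at 1, half-way at 0, shut at -1), set as the call begins (left out, the last holds). The fingers move at their own pace and stop on an object; the grip force is fixed at half the most. Time passes only in rows, so rows that repeat a pose let the fingers close. It gives the time, the measured TCP pose, the force and the opening at its end, in the units of the state.
- r.sense(): the state, without advancing time (a new reading comes with each control period).
- r.capture(name): name is "scene" or "top" or "wrist"; returns the picture (384x512x3 uint8, red, green, blue); there is no depth.
- r.calibration(name): a dict with "camera_matrix" (3x3 intrinsics, pixels), "world_from_camera" (4x4, takes a point from camera to world coordinates). Camera axes: x right, y up, looking along -z (the intrinsics and any distortion apply to the point x, -y, -z); pixel columns grow to the right and rows downward; lengths in m; the calibration is good to about 2 mm. A picture is of the moment at which its call begins: read the wrist's pose just before it. calibration takes no time and is no camera call; for the wrist camera it gives the pose at the moment of the call.
- r.finish_job(): hands the job in, once; it reports no verdict.
Trained networks look in the newest picture that a camera, given by its name, has taken for a name from the list of things; names that differ only in an ending like _2 or _b are one class to them, and where a whole thing is asked for, a point or a joint stands for the part that bears it (a point fixed in the world has none). Each returns a list of dicts, best first, with "confidence" (0 to 1); they miss things now and then, are a little off and sometimes report something else, mostly with a low value. They report only what shows in the picture. A call takes as long as a camera call.
- r.cut_out(camera, target): "pixels" (384x512 bool, what is visible of it).
- r.place_of(camera, target): "centre" ([x, y, z] in m, in world coordinates, good to about 4 mm: a listed point, or the origin of a listed thing).
The state is a dict: "time_s": time; "joints": joint angles; "joint_velocities": joint speeds; "effort": joint torques, N m; "tcp_pos": TCP position; "ee_rot": TCP orientation; "wrist_force": force on the tool from outside, world axes, zero at the start; "moment": the same for the moment, N m; "gripper_width": opening from 0.0 (shut) to 1.0 (fully open).
Only numpy, scipy, OpenCV 4.12 (cv2) and the standard library are available. Lean on these libraries where they do the work, as an engineer would, in place of code of your own. Each camera call takes 0.05 s, during which the arm holds its last target. There are 200 camera calls.

## Working session

There is one attempt and no reset: what is moved stays moved. The work goes in short steps, Python scripts to look and compute and a tool call to move; the robot and the scene stay as the last step left them, time stands still between calls to the robot, and variables do not carry over. Pictures are saved under pics/ and viewed, about 8 in all and at most 12, crops included, and the job is handed in when it is done.

Besides the shell and the picture viewer there is one more tool, called as name([rows], argument=value, ...), one row to a line, values as JSON. carry_out: Moves the arm, as the interface text tells. Its arguments: {"type":"object","properties":{"steps":{"type":"array","items":{"type":"array"}},"gripper":{"type":"number"}},"required":["steps"]}

```bash
mkdir -p pics
python3 - <<'E'
from station import r
import cv2,numpy as np
s=r.sense();print(s)
for c in("scene","top"):
    im=r.capture(c);cv2.imwrite(f"pics/{c}0.png",im[:,:,::-1])
    for t in("optics_box","lid_hinge","lug_grip","flap_axle","tab_grip","flask","timer","vial"):
        print(c,t,[(np.round(d["centre"],4).tolist(),round(d["confidence"],2)) for d in r.place_of(c,t)[:2]])
    k=r.calibration(c);print(np.round(k["camera_matrix"],1).tolist(),np.round(k["world_from_camera"],3).tolist())
E
```

```text
{'time_s': 0.0, 'joints': array([-6.11582029e+01,  2.20916397e+01,  3.81534354e-01, -2.73784968e-02,
       -6.84097772e+01, -1.48171573e+01]), 'joint_velocities': array([-0.07253751,  0.03466775, -0.01040933, -0.15467021,  0.0065092 ,
        0.02388469]), 'effort': array([ 1.33587979e-03, -3.90665603e+01,  1.87409985e+01,  4.21978354e+00,
        1.11478884e-02, -1.79021176e-04]), 'tcp_pos': array([ 0.15134479, -0.60580306,  0.22146649]), 'ee_rot': array([[-9.70234275e-01, -2.42167438e-01, -6.20109007e-04],
       [-2.42168208e-01,  9.70232121e-01,  2.04710047e-03],
       [ 1.05908601e-04,  2.13633773e-03, -9.99997712e-01]]), 'wrist_force': array([-0.12265315,  0.40284159, -0.43067697]), 'moment': array([-0.00843262,  0.00413547,  0.05227553]), 'gripper_width': 1.0003245985855254}
scene optics_box [([0.492, -0.191, 0.0012], 0.73)]
scene lid_hinge [([0.5048, -0.0883, 0.0866], 0.96)]
scene lug_grip []
scene flap_axle []
scene tab_grip []
scene flask [([0.4588, 0.1371, 0.0004], 0.53)]
scene timer [([0.404, 0.1123, 0.0003], 0.76)]
scene vial [([0.3812, -0.5256, 0.0006], 0.71)]
[[356.3, 0.0, 258.1], [0.0, 356.3, 189.3], [0.0, 0.0, 1.0]] [[0.674, 0.324, -0.664, -0.283], [-0.738, 0.307, -0.601, -0.846], [0.009, 0.895, 0.446, 0.592], [0.0, 0.0, 0.0, 1.0]]
top optics_box [([0.4935, -0.1903, -0.0019], 0.84)]
top lid_hinge [([0.5087, -0.0882, 0.0865], 0.97)]
top lug_grip [([0.4754, -0.3186, 0.0966], 0.58)]
top flap_axle []
top tab_grip []
top flask [([0.4582, 0.131, -0.0012], 0.56)]
top timer [([0.3979, 0.1144, -0.0061], 0.86)]
top vial [([0.3807, -0.5254, -0.0003], 0.53)]
[[399.2, 0.0, 261.5], [0.0, 399.2, 198.3], [0.0, 0.0, 1.0]] [[0.02, 0.975, -0.219, 0.233], [-1.0, 0.02, -0.001, -0.178], [0.003, 0.219, 0.976, 1.185], [0.0, 0.0, 0.0, 1.0]]
```

Run:
```python
import cv2,numpy as np
a=cv2.imread("pics/scene0.png");b=cv2.imread("pics/top0.png")
cv2.imwrite("pics/both.png",cv2.resize(np.vstack([a,b]),(800,1200))[:, :][0:1200]) 
cv2.imwrite("pics/t.png",cv2.resize(b,(800,600)))
```

```text
(no output)
```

View pics/top0.png

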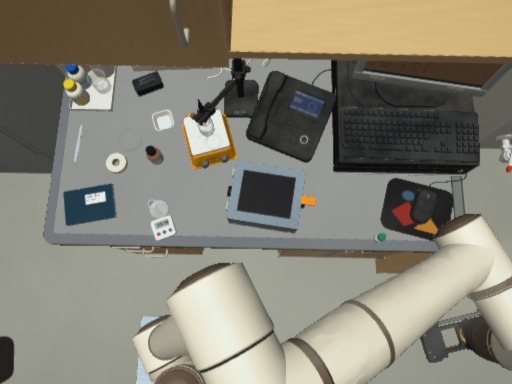

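View pics/scene0.png

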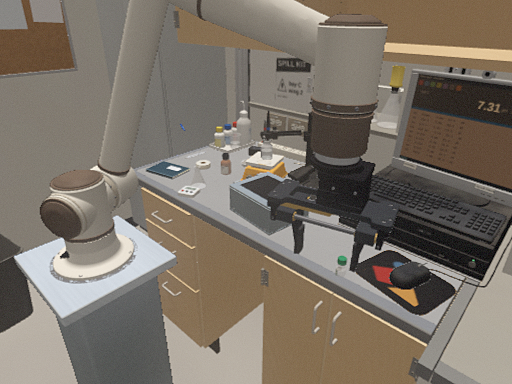

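The top view shows the chamber lid centred near (266,196) and the orange lug at (309,201). The box is turned about 8° off the −y direction. The flask and timer are at (158,208) and (163,228), and the vial is at (381,237). All three are clear of the work.

```bash
cat > h.py <<'E'
from station import r
import cv2,numpy as np
def ray(c,px,z):
    k=r.calibration(c);K=np.array(k["camera_matrix"]);T=np.array(k["world_from_camera"])
    px=np.atleast_2d(np.asarray(px,float));d=np.c_[(px[:,0]-K[0,2])/K[0,0],-(px[:,1]-K[1,2])/K[1,1],-np.ones(len(px))]@T[:3,:3].T
    o=T[:3,3];return o+d*((z-o[2])/d[:,2])[:,None]
E
python3 - <<'E'
from h import *
im=r.capture("top");hsv=cv2.cvtColor(im,cv2.COLOR_RGB2HSV)
m=cv2.inRange(hsv,(5,150,120),(22,255,255));m[:, :298]=0;m[:,325:]=0;m[:190]=0;m[212:]=0
y,x=np.nonzero(m);print(len(x),x.min(),x.max(),y.min(),y.max(),ray("top",[[x.mean(),y.mean()],[x.min(),y.mean()],[x.max()+1,y.mean()]],.0925).round(4))
c=r.cut_out("top","chamber_lid")
for d in c[:2]:
    M=d["pixels"].astype(np.uint8);cn=max(cv2.findContours(M,0,2)[0],key=cv2.contourArea)
    w=ray("top",cn[:,0]+.0,.092)[:,:2];print(d["confidence"],cv2.minAreaRect((w*1000).astype(np.float32)))
c=r.cut_out("top","optics_box")
for d in c[:1]:
    M=d["pixels"].astype(np.uint8);cn=max(cv2.findContours(M,0,2)[0],key=cv2.contourArea)
    w=ray("top",cn[:,0]+.0,.092)[:,:2];print(d["confidence"],cv2.minAreaRect((w*1000).astype(np.float32)))
E
```

```text
117 301 315 196 205 [[ 0.4764 -0.3067  0.0925]
 [ 0.476  -0.2875  0.0925]
 [ 0.4769 -0.3296  0.0925]]
0.78 ((490.9785461425781, -208.50653076171875), (239.64517211914062, 173.89785766601562), 82.33650970458984)
0.97 ((483.7333984375, -202.99871826171875), (248.59390258789062, 182.9307098388672), 82.12776947021484)
```

carry_out([
  [[-3,1.5,0],-5],
  [[-6,3,0],-11],
  [[-9,5,0],-17],
  [[-12,6.5,0],-23],
  [[-15,8,0],-29],
  [[-18,9.5,0],-35],
  [[-21,11,0],-41],
  [[-24,12.5,0],-47],
  [[-27,14,1],-53],
  [[-30,16,2],-58],
  [[-33,17.5,4],-63],
  [[-36,19,6],-66],
  [[-38.5,20.3,7],-68.3],
  [[-38.5,20.3,7],-68.3],
  [[-38.5,20.3,7],-68.3],
], gripper=1)

```text
time_s: 2.55
tcp_pos: [0.4761, -0.3158, 0.1524]
ee_rot: [[-0.133, -0.991, -0.001], [-0.991, 0.133, -0.0], [0.0, 0.001, -1.0]]
wrist_force: [-0.0, -0.1, -0.2]
gripper_width: 1.004
```

Run:
```python
from h import *
im=r.capture("wrist");cv2.imwrite("pics/w1.png",im[:,:,::-1])
print([(d["centre"],d["confidence"]) for d in r.place_of("wrist","lug_grip")],[(d["centre"],d["confidence"]) for d in r.place_of("wrist","lid_hinge")])
hsv=cv2.cvtColor(im,cv2.COLOR_RGB2HSV);m=cv2.inRange(hsv,(5,150,100),(22,255,255))
n,l,s,c=cv2.connectedComponentsWithStats(m)
for i in np.argsort(-s[1:,4])[:3]+1:print(s[i],c[i],ray("wrist",[c[i]],.0925))
print(r.sense()["joints"].round(1))
```

```text
[([0.4797, -0.318, 0.0896], 0.91)] [([0.4789, -0.3188, 0.0895], 0.49), ([0.4953, -0.1893, 0.0004], 0.42)]
[243 185  32  48 334] [258.55988024 201.66766467] [[ 0.47392422 -0.31586249  0.0925    ]]
[329 287  26   2  31] [341.4516129  287.16129032] [[ 0.41528141 -0.23280117  0.0925    ]]
[416 261  15   2  16] [423.4375 261.9375] [[ 0.34734366 -0.24684512  0.0925    ]]
[-17.4  20.2 -13.    0.  -56.7   9.7]
```

View pics/w1.png

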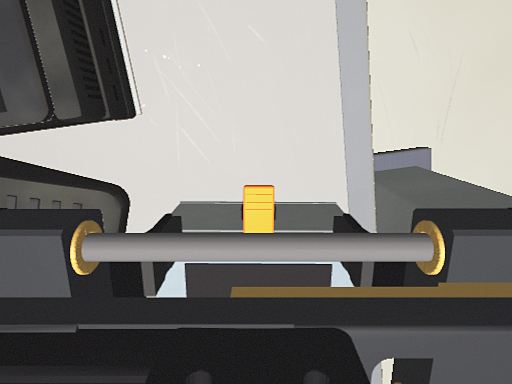

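The wrist view shows the lug at (258,185–233), midway between the fingers at columns 70 and 445. I'll go down and pinch it.

carry_out([
  [[0.1,0,2],0],
  [[0.1,0,4],0],
  [[0.1,0,6],0],
  [[0.1,0,7.5],0],
  [[0.1,0,8.2],0],
  [[0.1,0,8.2],0],
  [[0.1,0,8.2],0],
])

```text
time_s: 3.4
tcp_pos: [0.4757, -0.3185, 0.0722]
ee_rot: [[-0.135, -0.991, 0.002], [-0.991, 0.135, -0.001], [0.001, -0.003, -1.0]]
wrist_force: [-0.2, -0.6, 0.4]
gripper_width: 0.997
```

carry_out([
  [[0,0,0],0],
  [[0,0,0],0],
  [[0,0,0],0],
  [[0,0,0],0],
  [[0,0,0],0],
  [[0,0,0],0],
  [[0,0,0],0],
  [[0,0,0],0],
  [[0,0,0],0],
  [[0,0,0],0],
], gripper=-1)

```text
time_s: 4.4
tcp_pos: [0.4747, -0.3183, 0.072]
ee_rot: [[-0.136, -0.991, 0.0], [-0.991, 0.136, -0.001], [0.001, -0.0, -1.0]]
wrist_force: [-3.0, 0.9, 2.0]
gripper_width: 0.271
```

carry_out([
  [[-0.03,0,-1.2],0],
  [[-0.13,0,-2.41],0],
  [[-0.3,0,-3.6],0],
  [[-0.5,0,-4.8],0],
  [[-0.8,0,-6.0],0],
  [[-1.13,0,-7.14],0],
  [[-1.55,0,-8.3],0],
  [[-2.0,0,-9.4],0],
  [[-2.5,0,-10.5],0],
  [[-3.1,0,-11.55],0],
  [[-4.41,0,-13.58],0],
  [[-5.1,0,-14.5],0],
  [[-5.93,0,-15.46],0],
  [[-5.93,0,-15.46],0],
  [[-5.93,0,-15.46],0],
])

```text
time_s: 5.9
tcp_pos: [0.4829, -0.2594, 0.2269]
ee_rot: [[-0.135, -0.991, 0.001], [-0.991, 0.135, -0.001], [0.001, -0.001, -1.0]]
wrist_force: [1.3, 1.2, -2.6]
gripper_width: 0.27
```

carry_out([
  [[-0.85,0,-0.87],0],
  [[-1.72,0,-1.72],0],
  [[-2.65,0,-2.5],0],
  [[-3.6,0,-3.25],0],
  [[-5.64,0,-4.57],0],
  [[-7.8,0,-5.67],0],
  [[-10.07,0,-6.54],0],
  [[-12.42,0,-7.17],0],
  [[-14.8,0,-7.55],0],
  [[-17.24,0,-7.68],0],
  [[-18.4,0,-7.65],0],
  [[-19.66,0,-7.55],0],
  [[-20.9,0,-7.37],0],
  [[-22.06,0,-7.17],0],
  [[-22.7,0,-7.0],0],
  [[-22.7,0,-7.0],0],
  [[-22.7,0,-7.0],0],
])

```text
time_s: 7.6
tcp_pos: [0.5142, -0.0346, 0.2975]
ee_rot: [[-0.135, -0.991, 0.003], [-0.991, 0.135, -0.001], [0.001, -0.003, -1.0]]
wrist_force: [4.6, -2.1, -1.5]
gripper_width: 0.272
```

carry_out([
  [[0,0,0],0],
  [[0,0,0],0],
  [[0,0,0],0],
  [[0,0,0],0],
  [[0,0,0],0],
  [[0,0,0],0],
  [[0,0,0],0],
  [[0,0,0],0],
], gripper=1)

```text
time_s: 8.4
tcp_pos: [0.5141, -0.0345, 0.2974]
ee_rot: [[-0.135, -0.991, 0.003], [-0.991, 0.135, -0.001], [0.001, -0.003, -1.0]]
wrist_force: [0.1, 0.2, -0.3]
gripper_width: 0.912
```

carry_out([
  [[0,0,-1.5],0],
  [[0,0,-3],0],
  [[1.5,0,-4],0],
  [[4,0,-4],0],
  [[7,0,-4],0],
  [[10,0,-4],0],
  [[13,0,-3],0],
  [[16,0,0],0],
  [[19,0,3],0],
  [[21,0,6],0],
  [[21.5,0,8],0],
  [[21.5,0,8],0],
  [[21.5,0,8],0],
], gripper=1)

```text
time_s: 9.7
tcp_pos: [0.4854, -0.2483, 0.2182]
ee_rot: [[-0.135, -0.991, 0.003], [-0.991, 0.135, -0.002], [0.002, -0.003, -1.0]]
wrist_force: [0.6, -1.3, 0.9]
gripper_width: 0.999
```

Run:
```python
from h import *
ims=[]
for c in("wrist","scene","top"):
    im=r.capture(c);ims.append(im)
    for t in("tab_grip","lug_grip","flap_axle","lid_hinge","optics_box"):
        print(c,t,[(np.round(d["centre"],4).tolist(),round(d["confidence"],2)) for d in r.place_of(c,t)[:2]])
cv2.imwrite("pics/w2.png",ims[0][:,:,::-1]);cv2.imwrite("pics/s2.png",ims[1][:,:,::-1]);cv2.imwrite("pics/t2.png",ims[2][:,:,::-1])
cv2.imwrite("pics/m2.png",cv2.resize(np.hstack(ims[:2])[:,:,::-1],(800,300)))
```

```text
wrist tab_grip [([0.4833, -0.2439, 0.0642], 0.62)]
wrist lug_grip []
wrist flap_axle [([0.4941, -0.1736, 0.027], 0.66)]
wrist lid_hinge []
wrist optics_box [([0.496, -0.1903, 0.0013], 0.91)]
scene tab_grip [([0.4857, -0.2456, 0.0631], 0.69)]
scene lug_grip [([0.5171, -0.0163, 0.3089], 0.67), ([0.5058, -0.0886, 0.0884], 0.58)]
scene flap_axle []
scene lid_hinge [([0.5059, -0.0861, 0.0871], 0.95)]
scene optics_box [([0.4933, -0.1869, 0.0007], 0.57)]
top tab_grip [([0.4857, -0.2493, 0.0651], 0.82)]
top lug_grip []
top flap_axle [([0.4909, -0.1801, 0.0231], 0.63)]
top lid_hinge [([0.5077, -0.0855, 0.0865], 0.61), ([0.4861, -0.2495, 0.068], 0.45)]
top optics_box [([0.4927, -0.1944, -0.0043], 0.89)]
```

View pics/m2.png

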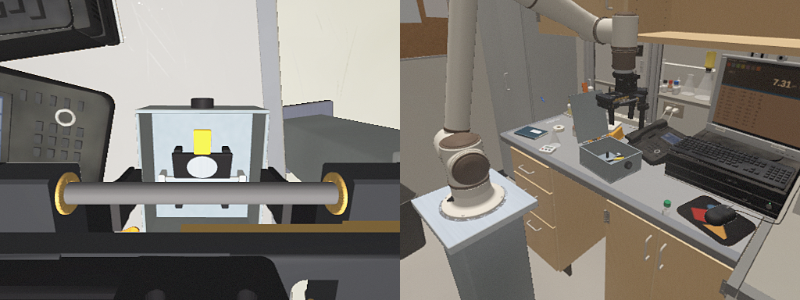

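The lid now rests open. place_of puts the lug at about (0.517, −0.016, 0.309), which fits 1.85 rad. The wrist view shows the tab at column 203 of 400, midway between the fingers, so I'll go down to it.

carry_out([
  [[0,0,2],0],
  [[0,0,4.5],0],
  [[0,0,7],0],
  [[0,0,9.5],0],
  [[0,0,12],0],
  [[0,0,14],0],
  [[0,0,15.5],0],
  [[0,0,16.5],0],
  [[0,0,17.3],0],
  [[0,0,17.5],0],
  [[0,0,17.5],0],
  [[0,0,17.5],0],
])

```text
time_s: 11.8
tcp_pos: [0.4863, -0.2481, 0.0433]
ee_rot: [[-0.135, -0.991, 0.004], [-0.991, 0.135, -0.002], [0.001, -0.004, -1.0]]
wrist_force: [-0.1, 0.7, -0.6]
gripper_width: 1.003
```

carry_out([
  [[0,0,0],0],
  [[0,0,0],0],
  [[0,0,0],0],
  [[0,0,0],0],
  [[0,0,0],0],
  [[0,0,0],0],
  [[0,0,0],0],
  [[0,0,0],0],
  [[0,0,0],0],
  [[0,0,0],0],
], gripper=-1)

```text
time_s: 12.8
tcp_pos: [0.4846, -0.2479, 0.0431]
ee_rot: [[-0.135, -0.991, 0.0], [-0.991, 0.135, -0.001], [0.001, -0.001, -1.0]]
wrist_force: [-4.3, 1.6, 3.0]
gripper_width: 0.266
```

carry_out([
  [[-0.2,0,-0.37],0],
  [[-0.43,0,-0.74],0],
  [[-0.68,0,-1.1],0],
  [[-0.93,0,-1.44],0],
  [[-1.21,0,-1.76],0],
  [[-1.51,0,-2.08],0],
  [[-1.82,0,-2.37],0],
  [[-2.15,0,-2.65],0],
  [[-2.49,0,-2.9],0],
  [[-2.84,0,-3.15],0],
  [[-3.58,0,-3.58],0],
  [[-4.37,0,-3.93],0],
  [[-4.8,0,-4.07],0],
  [[-5.18,0,-4.2],0],
  [[-5.6,0,-4.3],0],
  [[-6.02,0,-4.38],0],
  [[-6.02,0,-4.38],0],
  [[-6.02,0,-4.38],0],
  [[-6.02,0,-4.38],0],
])

```text
time_s: 14.7
tcp_pos: [0.4928, -0.1881, 0.0866]
ee_rot: [[-0.136, -0.991, 0.001], [-0.991, 0.136, -0.001], [0.001, -0.001, -1.0]]
wrist_force: [2.1, -0.7, -7.6]
gripper_width: 0.269
```

Run:
```python
from h import *
for i in range(2):
  for c in("wrist","scene","top"):
    im=r.capture(c);cv2.imwrite(f"pics/{c}3.png",im[:,:,::-1])
    for t in("tab_grip","flap_axle","lid_hinge","lug_grip"):
        print(c,t,[(np.round(d["centre"],4).tolist(),round(d["confidence"],2)) for d in r.place_of(c,t)[:1]])
s=r.sense();print(s["tcp_pos"],s["wrist_force"],s["gripper_width"])
a=cv2.imread("pics/wrist3.png");b=cv2.imread("pics/scene3.png")[110:270,180:420]
cv2.imwrite("pics/m3.png",np.hstack([cv2.resize(a,(400,300)),cv2.resize(b,(400,300))]))
```

```text
wrist tab_grip [([0.4913, -0.1782, 0.1087], 0.77)]
wrist flap_axle [([0.4953, -0.1766, 0.0303], 0.94)]
wrist lid_hinge []
wrist lug_grip []
scene tab_grip [([0.4946, -0.1805, 0.1037], 0.81)]
scene flap_axle [([0.4963, -0.1782, 0.026], 0.98)]
scene lid_hinge [([0.507, -0.0897, 0.0869], 0.94)]
scene lug_grip [([0.5212, -0.0185, 0.3084], 0.86)]
top tab_grip []
top flap_axle [([0.493, -0.1802, 0.0267], 0.67)]
top lid_hinge [([0.506, -0.0848, 0.0886], 0.74)]
top lug_grip []
wrist tab_grip [([0.4917, -0.1856, 0.1069], 0.92)]
wrist flap_axle [([0.4925, -0.1793, 0.0269], 0.79)]
wrist lid_hinge []
wrist lug_grip []
scene tab_grip [([0.4944, -0.1829, 0.1098], 0.7)]
scene flap_axle [([0.4928, -0.1796, 0.0255], 0.97)]
scene lid_hinge [([0.5048, -0.0866, 0.0867], 0.55)]
scene lug_grip [([0.5198, -0.019, 0.3101], 0.66)]
top tab_grip []
top flap_axle [([0.4938, -0.1781, 0.0248], 0.96)]
top lid_hinge [([0.508, -0.0854, 0.09], 0.66)]
top lug_grip []
[ 0.49275937 -0.18815911  0.08670932] [  2.90069155   0.16370863 -11.22490785] 0.2689232125550659
```

View pics/m3.png

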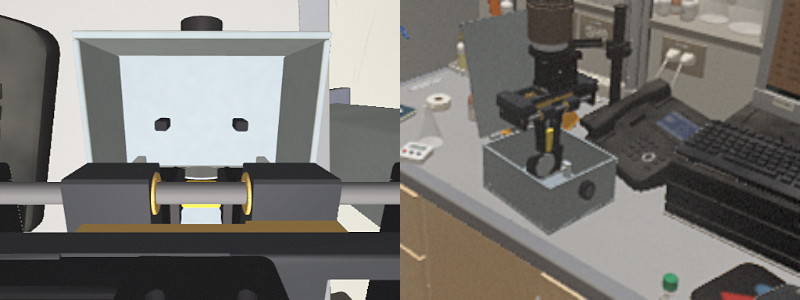

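The scene crop shows the tab pinched and the flap nearly upright. The downward pull of about 10 N suggests I've lifted slightly too high, so I'll bring it to the estimated upright without lifting more, then measure more precisely.

carry_out([
  [[-0.3,0,0.0],0],
  [[-0.6,0,0.0],0],
  [[-0.9,0,0.0],0],
  [[-1.1,0,0.0],0],
  [[-1.1,0,0.0],0],
  [[-1.1,0,0],0],
])

```text
time_s: 16.8
tcp_pos: [0.4943, -0.1773, 0.0875]
ee_rot: [[-0.135, -0.991, 0.001], [-0.991, 0.135, -0.001], [0.001, -0.001, -1.0]]
wrist_force: [-0.3, -2.0, -0.6]
gripper_width: 0.273
```

Run:
```python
from h import *
s=r.sense();print(s["time_s"],s["tcp_pos"],s["wrist_force"],s["gripper_width"])
P={c:[] for c in("wrist","scene","top")}
for i in range(3):
  for c in P:
    im=r.capture(c);cv2.imwrite(f"pics/{c}4.png",im[:,:,::-1])
    for t in("tab_grip","flap_axle","optics_box"):
        for d in r.place_of(c,t)[:1]: print(c,t,np.round(d["centre"],4).tolist(),round(d["confidence"],2))
K={c:r.calibration(c) for c in P};np.save("cal.npy",K,allow_pickle=True)
b=cv2.imread("pics/scene4.png")[150:250,215:320];t=cv2.imread("pics/top4.png")[150:240,215:325]
cv2.imwrite("pics/m4.png",np.hstack([cv2.resize(b,(400,381),interpolation=2),cv2.resize(t,(400,381),interpolation=2)]))
```

```text
16.8 [ 0.49433526 -0.17734964  0.08749278] [-0.34909404 -2.0497357  -0.60795385] 0.2731632582490426
wrist tab_grip [0.4932, -0.1712, 0.1103] 0.56
wrist flap_axle [0.4919, -0.1748, 0.0268] 0.88
wrist optics_box [0.4945, -0.1891, -0.0] 0.6
scene tab_grip [0.493, -0.1714, 0.1095] 0.76
scene flap_axle [0.4964, -0.1764, 0.0256] 0.96
scene optics_box [0.4947, -0.1878, 0.0002] 0.57
top flap_axle [0.4935, -0.1784, 0.0258] 0.97
top optics_box [0.4899, -0.1904, -0.002] 0.84
wrist tab_grip [0.4922, -0.1703, 0.107] 0.91
wrist flap_axle [0.4935, -0.181, 0.0287] 0.94
wrist optics_box [0.4965, -0.1868, 0.0015] 0.67
scene tab_grip [0.4953, -0.1721, 0.1087] 0.88
scene flap_axle [0.4934, -0.1818, 0.0245] 0.71
scene optics_box [0.4952, -0.1922, 0.0038] 0.61
top flap_axle [0.4951, -0.1792, 0.0242] 0.55
top optics_box [0.4909, -0.1934, -0.0028] 0.9
wrist tab_grip [0.4888, -0.1689, 0.1085] 0.88
wrist flap_axle [0.4943, -0.1741, 0.0264] 0.6
wrist optics_box [0.4948, -0.1873, 0.0001] 0.58
scene tab_grip [0.4956, -0.1701, 0.1082] 0.91
scene flap_axle [0.4923, -0.1767, 0.0264] 0.58
scene optics_box [0.4946, -0.1904, 0.0012] 0.88
top flap_axle [0.4958, -0.1794, 0.026] 0.8
top optics_box [0.492, -0.1901, -0.0013] 0.64
```

View pics/m4.png

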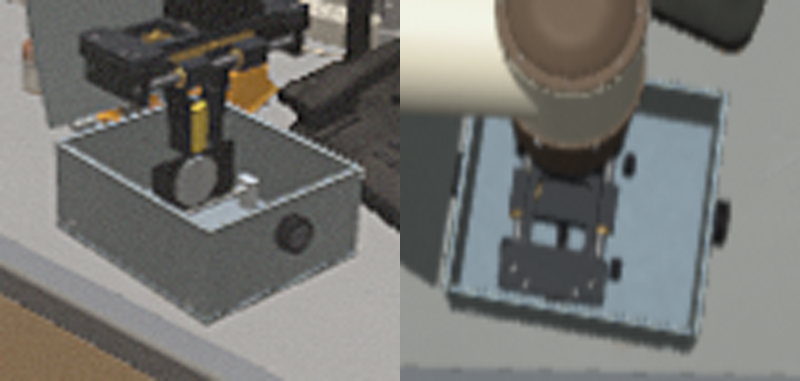

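Run:
```python
from h import *
K=np.load("cal.npy",allow_pickle=True).item();
w=np.array(K["wrist"]["world_from_camera"]);print(w.round(3),K["wrist"]["camera_matrix"])
def proj(c,X):
    T=np.linalg.inv(K[c]["world_from_camera"]);p=T[:3,:3]@X+T[:3,3];k=np.array(K[c]["camera_matrix"])
    q=k@np.array([p[0],-p[1],-p[2]]);return q[:2]/q[2]
u=np.array([.135,.991,0]);v=np.array([-.991,.135,0]);A=np.array([.4943,-.1763,.025])
for c in("wrist","scene"):
  for ph in(-6,0,6):
    a=np.radians(ph);d=np.array([*(u[:2]*np.sin(a)),np.cos(a)]);n=np.array([*(-u[:2]*np.cos(a)),np.sin(a)])
    print(c,ph,[proj(c,A+l*d+e*n+b*v).round(1).tolist() for l,e,b in((.03,.003,0),(.055,.0035,0),(.097,.0035,0),(.097,-.0035,0),(.097,.0035,.012),(.097,.0035,-.012))])
im=cv2.imread("pics/scene4.png");h=cv2.cvtColor(im,cv2.COLOR_BGR2HSV);m=cv2.inRange(h,(22,100,80),(34,255,255));m[:165]=0;m[200:]=0;m[:,:255]=0;m[:,280:]=0
y,x=np.nonzero(m);print(x.mean(),y.mean(),[(j,x[y==j].min(),x[y==j].max()) for j in np.unique(y)])
a=cv2.imread("pics/wrist4.png")[200:310,170:350]
cv2.imwrite("pics/w4.png",np.hstack([cv2.resize(a,(540,330),interpolation=2),cv2.resize(im[165:215,245:285],(260,330),interpolation=0)]))
```

```text
[[-0.991 -0.132 -0.033  0.485]
 [ 0.136 -0.962 -0.237 -0.241]
 [-0.001 -0.239  0.971  0.25 ]
 [ 0.     0.     0.     1.   ]] [[299.07486898   0.         257.07538902]
 [  0.         299.07486898 189.32674663]
 [  0.           0.           1.        ]]
wrist -6 [[256.6, 205.0], [256.6, 212.0], [256.3, 231.4], [256.3, 246.1], [282.5, 231.4], [230.2, 231.4]]
wrist 0 [[256.6, 209.6], [256.6, 221.5], [256.3, 252.6], [256.4, 266.3], [282.2, 252.5], [230.5, 252.6]]
wrist 6 [[256.7, 214.1], [256.6, 230.5], [256.4, 272.2], [256.4, 284.5], [281.8, 272.2], [231.0, 272.2]]
scene -6 [[267.0, 197.3], [267.8, 190.8], [269.0, 179.4], [267.5, 178.5], [266.1, 180.4], [271.9, 178.4]]
scene 0 [[266.4, 196.8], [266.6, 190.0], [266.9, 178.1], [265.4, 177.4], [264.0, 179.1], [269.7, 177.1]]
scene 6 [[265.7, 196.4], [265.5, 189.3], [264.8, 177.1], [263.4, 176.6], [261.9, 178.1], [267.6, 176.1]]
266.68518518518516 182.11111111111111 [(np.int64(168), np.int64(261), np.int64(262)), (np.int64(176), np.int64(268), np.int64(268)), (np.int64(177), np.int64(266), np.int64(269)), (np.int64(178), np.int64(265), np.int64(268)), (np.int64(179), np.int64(266), np.int64(269)), (np.int64(180), np.int64(265), np.int64(268)), (np.int64(181), np.int64(265), np.int64(269)), (np.int64(182), np.int64(266), np.int64(268)), (np.int64(183), np.int64(266), np.int64(269)), (np.int64(184), np.int64(265), np.int64(269)), (np.int64(185), np.int64(265), np.int64(268)), (np.int64(186), np.int64(265), np.int64(268)), (np.int64(187), np.int64(265), np.int64(268)), (np.int64(188), np.int64(266), np.int64(268)), (np.int64(189), np.int64(265), np.int64(267))]
```

View pics/w4.png

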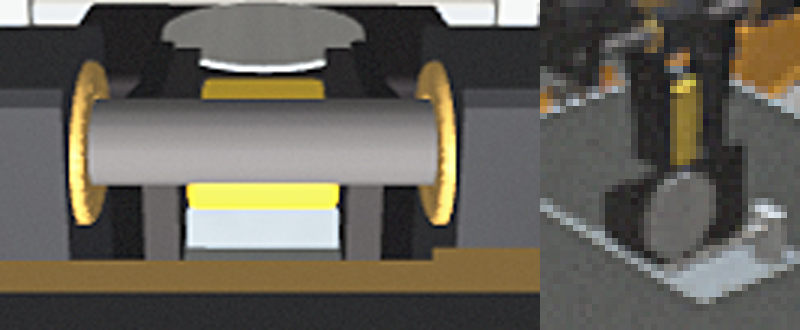

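The wrist crop shows the tab's lower edge at image row about 226.3 and its far top edge at about 269.7. To tie the camera to the chamber itself, I'll read the box corners in the same picture.

Run:
```python
import cv2
a=cv2.imread("pics/wrist4.png")[20:230,80:440];cv2.imwrite("pics/w5.png",cv2.resize(a,(792,462),interpolation=cv2.INTER_CUBIC))
```

```text
(no output)
```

View pics/w5.png

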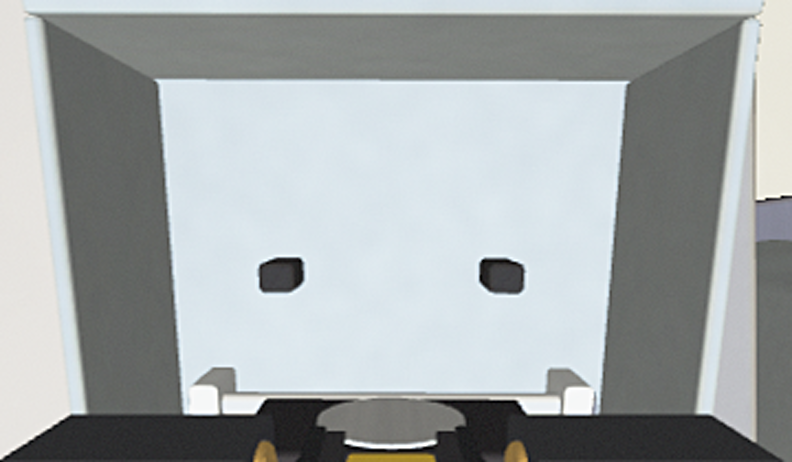

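Run:
```python
import numpy as np
from scipy.optimize import least_squares
from scipy.spatial.transform import Rotation as Ro
K=np.load("cal.npy",allow_pickle=True).item()["wrist"];k=np.array(K["camera_matrix"]);T0=np.array(K["world_from_camera"])
a=np.arctan2(.991,.135);B=np.eye(4);B[:3,:3]=Ro.from_euler("z",a).as_matrix();B[:3,3]=[.4933,-.1905,0]
W0=np.linalg.inv(B)@T0   # box_from_camera
def P(p,X):
    R=W0[:3,:3]@Ro.from_rotvec(p[:3]).as_matrix();t=W0[:3,3]+p[3:6]
    q=(np.asarray(X)/1000-t)@R;return np.array([k[0,2]+k[0,0]*q[0]/-q[2],k[1,2]+k[1,1]*-q[1]/-q[2]])
z=lambda X,Y:np.array([80+X/2.2,20+Y/2.2])
pts=[((-95,-80,5),z(157,80)),((-95,80,5),z(629,80.5)),((-95,-80,85),z(45,15)),((-95,80,85),z(742,17))]
lines=[((-80,5),z(185,413)),((80,5),z(598,413)),((-80,85),z(85,413)),((80,85),z(695,413))]
def res(p,sp=.004,sr=.02):
    o=[(P(p,X)-m)/.7 for X,m in pts]
    for (y,zz),m in lines:
        A=P(p,(-90,y,zz));C=P(p,(0,y,zz));d=(C-A)/np.linalg.norm(C-A);o.append([(d[0]*(m-A)[1]-d[1]*(m-A)[0])/.7])
    return np.r_[np.concatenate(o),p[:3]/sr,p[3:6]/sp]
def tab(p,f):
    s,c=np.sin(f),np.cos(f);g=lambda l,e:P(p,(15+l*s-e*c,0,25+l*c+e*s))[1]
    return np.array([g(55,3.5),g(97,-3.5)])
for sp in(.003,.006,.02):
    f=least_squares(res,np.zeros(6),kwargs=dict(sp=sp));p=f.x
    J=f.jac;C=np.linalg.inv(J.T@J)
    print("dpose mm/deg",(p[3:]*1000).round(1),np.degrees(p[:3]).round(2),"res px",(f.fun[:12]*.7).round(1))
    g=lambda i,m:least_squares(lambda q:tab(p,q[0])[i]-m,[0]).x[0]
    print("phi from lower edge, far top edge (deg):",np.degrees([g(0,226.3),g(1,269.7)]).round(2),"phi0 rows",tab(p,0).round(1))
    tcp=np.linalg.inv(B)@[.49434,-.17735,.0875,1];print("TCP in box (cal) ",(tcp[:3]*1000).round(1),"box shift along u in tool terms -> TCP",(tcp[:3]*1000+p[3:]*1000).round(1))
```

```text
dpose mm/deg [-1.6 -0.3  0.3] [-0.26  0.33  0.41] res px [ 2.2  0.1 -1.9  0.6 -1.6 -0.2  1.  -0.2  0.6 -0.7  0.6  0.1]
phi from lower edge, far top edge (deg): [1.65 0.15] phi0 rows [223.8 269.2]
TCP in box (cal)  [13.2  0.7 87.5] box shift along u in tool terms -> TCP [11.5  0.4 87.8]
dpose mm/deg [-1.7 -0.4  0.3] [-0.29  0.32  0.41] res px [ 2.2  0.  -1.9  0.6 -1.6 -0.2  1.  -0.1  0.6 -0.7  0.6  0.1]
phi from lower edge, far top edge (deg): [1.64 0.14] phi0 rows [223.8 269.3]
TCP in box (cal)  [13.2  0.7 87.5] box shift along u in tool terms -> TCP [11.4  0.4 87.8]
dpose mm/deg [-1.8 -0.4  0.3] [-0.3   0.32  0.41] res px [ 2.1  0.  -1.9  0.6 -1.7 -0.2  1.  -0.1  0.6 -0.7  0.6  0.1]
phi from lower edge, far top edge (deg): [1.64 0.13] phi0 rows [223.8 269.3]
TCP in box (cal)  [13.2  0.7 87.5] box shift along u in tool terms -> TCP [11.4  0.4 87.8]
```

The image fit tied to the chamber's own corners puts the flap about 0.5° past upright, with a spread of 0.1–1.6°. The tool position gives −1.3 to −2.5°. Zero lies between them, so I'll hold here, run the final checks and hand in.

Run:
```python
from h import *
for c in("scene","top"):
    r.capture(c)
    for t in("flask","timer","vial","lug_grip"):
        print(c,t,[np.round(d["centre"],3).tolist() for d in r.place_of(c,t)[:1]])
s=r.sense();print(s["time_s"],s["tcp_pos"].round(4),s["wrist_force"].round(1),s["gripper_width"],abs(s["joint_velocities"]).max())
print(r.finish_job())
```

```text
scene flask [[0.46, 0.136, 0.002]]
scene timer [[0.402, 0.114, 0.001]]
scene vial [[0.384, -0.525, -0.002]]
scene lug_grip [[0.522, -0.021, 0.309]]
top flask []
top timer []
top vial [[0.381, -0.522, 0.001]]
top lug_grip []
19.1 [ 0.4944 -0.1774  0.0874] [-2.8 -2.3  6.8] 0.27174511277292457 0.047012932107037546
the job is handed in; nothing more can be done
None
```

I opened the lid by its orange lug past vertical and let it settle on its stop. Then I pinched the yellow tab, swung the flap up to upright, and handed the job in at 19.1 s with the tab still held.

**Last checks**
- **Lid:** the scene camera puts the lug at (0.522, −0.021, 0.309), within about 6 mm of where 1.85 rad predicts. The top camera no longer saw the lug.
- **Hold:** the gripper opening of 0.272 (about 24 mm) matches the tab width. The arm was still, and the wrist force was under 10 N.
- **Bystanders:** the scene camera puts the flask, timer and vial within about 3 mm of where they started. In the last top picture the networks found only the vial, also unmoved.

**Flap angle:** the three estimates disagreed by several degrees, so upright is good to a few degrees rather than exact.

| Method | Flap angle from upright |
|---|---|
| Wrist picture fitted to the box's own corners (the one I trusted) | +0.1° to +1.6° |
| Tool position | −1.3° to −2.5° |
| Trained networks' tab and axle points | about +4° to +5° |

I left the flap where it was, because zero lies between the first two.

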